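# Put the copper-capped former away and shut the coppersmith's case

### The job

Stand the copper-capped former in the square pocket of the open tool case and let go of it. Then push the case's lid from behind just past upright and leave it, so that its own weight swings it down onto the former, which still stands a little proud. Finally press the black rubber pad at the lid's front edge down firmly with the shut fingers until the lid is fully home (about 10 to 15 N, never more than 18 N on the lid or case at any time), hold it for a moment, and leave everything else on the bench alone.

Things in the scene. Friction and masses are not known exactly. Their poses are not given: they have to be found in the camera images.
- case: Fixed wooden tool case, blue inside: 170 mm front to hinge (its x), 240 mm wide (its y), 75 mm high, walls 8 mm. It stands 2 to 14 mm above the bench on a plinth. Origin: centre of its underside; x to the hinge side, z up. Inside, a deck 35 mm up; three 10 mm punches are fixed on its +y half. The packing under the pocket yields only above some 15 to 20 N, sinks 8 to 12 mm and stays.
- pocket (a point): Centre of the mouth of the square pocket in the case's deck, 35 mm above the case's underside, 40 mm to the case's -y side of its middle. 44 mm square, sides along the case's x and y, edges chamfered 2 mm. Its floor is stiff packing, 12 to 16 mm below the mouth (differs each time): a former on it rises 44 to 48 mm above the deck, 4 to 8 mm above the case's rim.
- lid (a joint): Lid angle: 0 fully shut (hard stop), 1.57 upright, 2.05 leaning back on its stop (starts near it). Copper-faced panel, 170 mm hinge to front edge, 240 wide, 8 thick, 0.28 to 0.52 kg. Damped hinge with slight friction: a little past upright it falls by itself in 2 to 5 s, resting on the former at 0.03 to 0.13; pressed at the pad it then goes down at some 4 to 9 N.
- lid_hinge (a point): Middle of the lid's hinge line, on the rim of the case's +x side, 75 mm above the case's underside; axes turn with the lid (x from the front edge to the hinge, z out of the lid's copper face, y along the hinge).
- pad_foot (a point): Point on the lid's copper face, 150 mm from the hinge line, middle of the width, under a springy black rubber press pad (30 x 44 mm) on a brass mount 34 x 48 mm. Shut, this point is 83.5 mm above the case's underside. The pad's top stands 14 to 20 mm above it; the height differs each time and is not measured: feel for it. The pad gives about 1 mm per 12 N. Same axes as lid_hinge.
- former: The former to put away: an upright turned wooden cylinder 40 mm across, 60 mm high, 0.22 kg, with a copper cap on its upper 14 mm and a dark line round it. Origin: centre of its underside, z up.
- spare_former: Another former, same shape and size, but with a black cap. To be left alone. Origin: centre of its underside.
- hammer: A hammer lying on the bench, to be left alone.
- pot: A small copper pot, 104 mm across, 100 mm high, to be left alone. Origin: centre of its underside.
- collar: A brass ring 100 mm across, 18 mm high, lying flat, to be left alone.
- disc: A red grinding disc 100 mm across, 6 mm thick, lying flat, to be left alone.
- tin: A metal tin with a blue band, 70 mm across, 90 mm high, to be left alone.
- offcut: A dark wooden offcut, 70 x 50 x 40 mm, to be left alone.
Things that resemble listed ones, but are neither listed nor needed, are in the scene too. Leave any red, turquoise or yellow look-alike of the former alone.

How it is judged:
By the outcome, as a careful person would: the job done as asked, in the order asked, and still so for the second after the job is handed in, with the robot touching nothing.
It also fails if it takes over 62 s, if anything falls off the work surface, if the arm or the gripper's body presses on something with over 40 N, if the wrist force passes 120 N, or if a joint passes its speed limit or range.

### The arm

A 7-joint arm with a two-finger parallel gripper is mounted at the origin on the work surface. World frame = base frame: x ahead of the robot, y to its left, z up, the work surface at z = 0. Lengths are in m, angles in rad, forces in N, time in s.
With the tool pointing down it reaches from about 0.425 to 0.825 m from the base axis. Payload 3.6 kg.
Tool frame: the origin (TCP) lies at the very end of the fingers, on their centre line; the grasp point (between the pads) lies 19 mm behind it (bot.pinch_z is the distance from the TCP to the grasp point, in m); x points along the fingers, z is the direction in which the jaws open and shut, and the axes are right-handed (so a half turn about x gives the same grasp; the last joint's range is limited). The gripper opens to 93 mm and grips with 3 to 60 N. Pads are 15 mm wide; open, the fingers measure 128 mm over their backs; the gripper's body (75 mm by 188 mm) begins 65 mm behind the grasp point.
Start: joints at [1.256, 0.615, -0.013, 1.423, 0.008, 1.103, -0.04], TCP at [0.185, -0.623, 0.219] pointing down, gripper open.
Joint ranges: [-3.12, 3.12], [-0.3, 2.06], [-1.34, 1.32], [0.26, 2.42], [-1.36, 4.5], [0.01, 1.98], [-2.84, 2.84]. Speed limits (rad/s): [2.79, 2.79, 3.14, 3.14, 3.14, 3.14, 3.14].

### API

Orientations are given as a unit quaternion [w, x, y, z].
In Python, from plant import bot gives the robot as it stands.
- The arm moves only by the shell command python3 -m jog 'ROWS'. ROWS is JSON, a list that holds one entry, the list of rows, each a list of 7 numbers: the turn, a rotation vector about the tool's x, y, z in rad, then the shift along the tool's x, y, z in m, then the opening, from 0 (shut) to 1 (fully open). In form: [[[wx, wy, wz, x, y, z, hand], ...]]. A call has 1 to 8 rows; each row is the pose to reach, as a shift and turn from the pose commanded when the call began, along the tool's axes at that moment; what a row does not reach only later rows make up. A row lasts 1/8 s, in which the tool goes at most 62.5 mm and 10.7 degrees, less where a joint would pass 70% of its speed; a pose out of reach is approached as far as the arm can. A call with a gripper value outside its range is refused whole. The fingers move at their own pace and stop on an object; the grip force is fixed at half the most. Time passes only in rows, so rows that repeat a pose let the fingers close. It gives the time, the measured TCP pose, the force and the opening at its end, in the units of the state.
- bot.state(): the state, without advancing time (a new reading comes with each control period).
- bot.snapshot(name): name is "scene" or "top" or "wrist"; returns a dict with "image" (420x560x3 uint8, blue, green, red), "fov_y" (degrees; the focal length in pixels is half the picture's height over the tangent of half this angle, whatever the lens; pixels are square), "cx", "cy" (the principal point, pixels), "R" (3x3) and "t" (3): a world point X has camera coordinates R X + t; the wrist camera has in their place "tool_from_camera" (4x4, takes a point from camera to tool coordinates, whose origin is the TCP and whose axes are the tool frame's). Camera axes: x right, y down, z forward; pixel columns grow to the right and rows downward; lengths in m; the calibration is good to about 2 mm. A picture is of the moment at which its call begins: read the wrist's pose just before it. There is no depth.
- bot.close_job(): hands the job in, once; it reports no verdict.
The state is a dict: "clock": time; "q": joint angles; "dq": joint speeds; "tau": joint torques, N m; "tcp_pos": TCP position; "eef_rot": TCP orientation; "wrist_force": force on the tool from outside, world axes, zero at the start; "ft_torque": the same for the moment, N m; "opening": finger opening in m.
Only numpy, scipy, OpenCV 4.12 (cv2) and the standard library are available. Lean on these libraries where they do the work, as an engineer would, in place of code of your own. Each camera call takes 0.05 s, during which the arm holds its last target. There are 200 camera calls.

## Working session

There is one attempt and no reset: what is moved stays moved. The work goes in short steps, Python scripts to look and compute and a shell command to move; the robot and the scene stay as the last step left them, time stands still between calls to the robot, and variables do not carry over. Pictures are saved under pics/ and viewed, about 8 in all and at most 12, crops included, and the job is handed in when it is done.

```bash
mkdir -p pics; ls
python3 - <<'E'
from plant import bot
import cv2,pickle
s=bot.state();print(s)
for n in("scene","top"):
    d=bot.snapshot(n);cv2.imwrite(f"pics/{n}0.png",d["image"]);pickle.dump(d,open(f"pics/{n}0.pkl","wb"))
    print({k:v for k,v in d.items() if k!="image"})
E
```

```text
pics
{'clock': 0.0, 'q': array([ 1.25647084,  0.61589072, -0.01259945,  1.42485521,  0.00810355,
        1.10339642, -0.04042885]), 'dq': array([ 1.14664727e-03, -2.40803419e-03,  1.34273326e-03, -6.13234707e-04,
        4.53266537e-05,  1.23874792e-03,  1.34831486e-03]), 'tau': array([-2.13764383e-04, -4.58939302e+01,  2.09360076e-01, -1.65742815e+01,
       -6.10364322e-02,  2.04742828e-02,  2.23826064e-04]), 'tcp_pos': array([ 0.18429376, -0.62252002,  0.21751419]), 'eef_rot': array([ 0.56582633,  0.42363062,  0.56726234, -0.4226004 ]), 'wrist_force': array([ 0.23300322, -0.65000628,  0.19821093]), 'ft_torque': array([-0.003196  , -0.01311455, -0.05004706]), 'opening': 0.09277044147693685}
{'fov_y': 53.204105555505436, 'cx': 283.3938629215042, 'cy': 206.89178128151286, 'R': array([[ 0.43944272,  0.89825961,  0.00444604],
       [ 0.5893792 , -0.28459132, -0.75606874],
       [-0.67788071,  0.3348693 , -0.65447712]]), 't': array([-0.27167313, -0.26716089,  1.58487295])}
{'fov_y': 50.97218759568428, 'cx': 274.8201363867582, 'cy': 208.7783297001568, 'R': array([[ 0.02478513, -0.99948006, -0.02062314],
       [-0.99242199, -0.02211609, -0.12086968],
       [ 0.12035073,  0.02346263, -0.99245413]]), 't': array([0.01220925, 0.5748289 , 1.35293977])}
```

View pics/scene0.png

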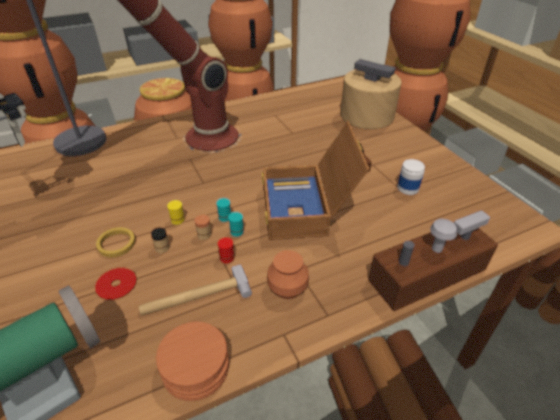

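View pics/top0.png

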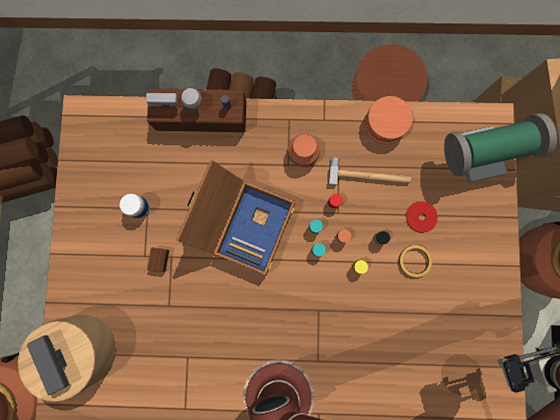

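Former (copper cap) is at scene (203,225) / top (344,236). The case is centred near top (257,228), with its hinge to the left and its pocket at top (260,216). Next I'll measure these.

```bash
cat > h.py <<'E'
import numpy as np,cv2,pickle
from scipy.spatial.transform import Rotation as Ro
def cam(d):
    h=d["image"].shape[0]; return h/2/np.tan(np.radians(d["fov_y"])/2)
def ray(d,u,v):
    f=cam(d); r=d["R"].T@np.array([(u-d["cx"])/f,(v-d["cy"])/f,1]); return -d["R"].T@d["t"],r/np.linalg.norm(r)
def plane(d,u,v,z):
    o,r=ray(d,u,v); return o+r*(z-o[2])/r[2]
def proj(d,X):
    c=d["R"]@np.asarray(X)+d["t"]; f=cam(d); return np.array([d["cx"]+f*c[0]/c[2],d["cy"]+f*c[1]/c[2]])
def tri(a,b):
    A=np.zeros((3,3));B=np.zeros(3)
    for o,r in(a,b):
        P=np.eye(3)-np.outer(r,r);A+=P;B+=P@o
    return np.linalg.solve(A,B)
def wristcam(d,s):
    w,x,y,z=s["eef_rot"];R=Ro.from_quat([x,y,z,w]).as_matrix()
    T=d["tool_from_camera"];Rc=R@T[:3,:3];p=R@T[:3,3]+s["tcp_pos"]
    d["R"]=Rc.T;d["t"]=-Rc.T@p;return d
def totool(s,v):
    w,x,y,z=s["eef_rot"];return Ro.from_quat([x,y,z,w]).as_matrix().T@np.asarray(v)
E
python3 - <<'E'
from h import *
t=pickle.load(open("pics/top0.pkl","rb"));s=pickle.load(open("pics/scene0.pkl","rb"))
print("former",plane(t,344.5,236.5,.06),plane(s,203,220,.06))
for n,p in dict(pot=(304,148),).items(): print(n,plane(t,*p,.1))
print("spare",plane(t,383,238,.06),"turq",plane(t,317,227,.06),plane(t,319,250,.06),"red",plane(t,336,201,.06),"yel",plane(t,361,267,.06))
print("pocket",plane(t,260,216,.043))
for d,n in((t,"top"),(s,"scene")):
    im=d["image"]; hsv=cv2.cvtColor(im,cv2.COLOR_BGR2HSV)
    m=cv2.inRange(hsv,(105,120,50),(125,255,255))
    c=max(cv2.findContours(m,0,2)[0],key=cv2.contourArea);print(n,cv2.minAreaRect(c))
a=t["image"][150:290,170:310];b=s["image"][115:245,240:380]
cv2.imwrite("pics/crop.png",np.hstack([cv2.resize(a,(390,390),interpolation=2),cv2.resize(b,(400,390),interpolation=2)]))
E
```

```text
former [ 0.4906787  -0.19017057  0.06      ] [ 0.50067794 -0.18688549  0.06      ]
pot [ 0.75509678 -0.0601336   0.1       ]
spare [ 0.48886366 -0.30734928  0.06      ] turq [ 0.51786976 -0.10581163  0.06      ] [ 0.44765    -0.11283507  0.06      ] red [ 0.59977754 -0.16335524  0.06      ] yel [ 0.39938639 -0.24056526  0.06      ]
pocket [0.54962864 0.07134117 0.043     ]
top ((245.68934631347656, 250.25445556640625), (39.76115417480469, 8.648460388183594), 22.380136489868164)
scene ((408.688232421875, 183.65292358398438), (19.849138259887695, 9.653406143188477), 12.52880859375)
```

View pics/crop.png

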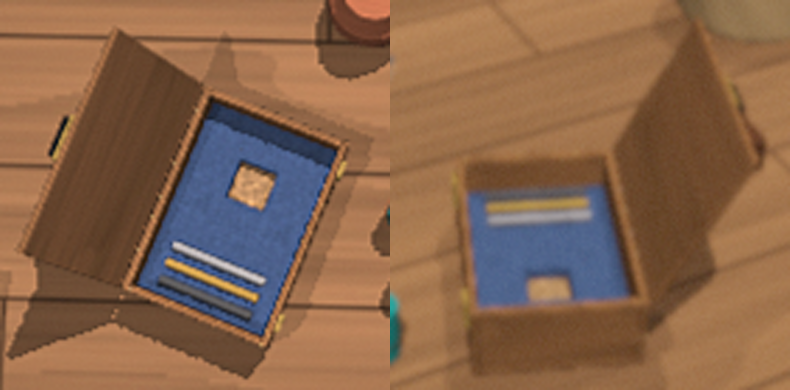

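The crop shows the rim corners at top px about (245,184), (295,202), (266,273) and (216,252), with the pocket at (260,216).

Run:
```python
from h import *
from plant import bot
t=pickle.load(open("pics/top0.pkl","rb"));s=pickle.load(open("pics/scene0.pkl","rb"))
px=np.array([(210,95),(347,145),(268,342),(128,285)])/2.786+[170,150]
C=np.array([plane(t,*p,.083) for p in px]);print(C.round(4),np.linalg.norm(np.diff(C,axis=0),axis=1))
c=C.mean(0);x=(C[0]+C[3]-C[1]-C[2]);x/=np.linalg.norm(x);y=np.cross([0,0,1],x)
y2=C[3]+C[2]-C[0]-C[1];print("c",c,"yaw",np.degrees(np.arctan2(x[1],x[0])),np.degrees(np.arctan2(y2[1],y2[0]))-90)
# scene view: hinge -y... corners
px2=np.array([(645,305),(468,308)]);px2=np.c_[240+(px2[:,0]-390)/400*140,115+px2[:,1]/3]
for p in px2: print("scene",plane(s,*p,.083))
print("pocket est",(c-.04*y))
st=bot.state();w,a,b,g=st["eef_rot"];R=Ro.from_quat([a,b,g,w]).as_matrix();print(R.round(3))
for yaw in(0,1): pass
```

```text
[[ 0.6427  0.1168  0.083 ]
 [ 0.5905 -0.0349  0.083 ]
 [ 0.3754  0.0456  0.083 ]
 [ 0.4326  0.1987  0.083 ]] [0.16042855 0.22971723 0.16342342]
c [0.51031225 0.08153277 0.083     ] yaw 70.25853044287311 69.0910890627433
scene [0.66001882 0.11572474 0.083     ]
scene [ 0.59154219 -0.03511956  0.083     ]
pocket est [0.5479613  0.06802171 0.083     ]
[[-0.001  0.959  0.284]
 [ 0.002  0.284 -0.959]
 [-1.     0.    -0.002]]
```

```bash
python3 -m jog '[[[-0.93,0,0,0,0.42,-0.325,1],[-0.93,0,0,0,0.42,-0.325,1],[-0.93,0,0,0,0.42,-0.325,1],[-0.93,0,0,0,0.42,-0.325,1],[-0.93,0,0,0,0.42,-0.325,1],[-0.93,0,0,0,0.42,-0.325,1],[-0.93,0,0,0,0.42,-0.325,1],[-0.93,0,0,0,0.42,-0.325,1]]]'
python3 - <<'E'
from h import *
from plant import bot
s=bot.state();d=wristcam(bot.snapshot("wrist"),s);d["s"]=s;pickle.dump(d,open("pics/w1.pkl","wb"));cv2.imwrite("pics/w1.png",d["image"])
print(s["q"].round(3),s["tcp_pos"],s["dq"].round(3),proj(d,[.495,-.19,.06]))
E
```

```text
clock: 1.1
tcp_pos: [0.4775, -0.216, 0.2185]
eef_rot: [0.696, 0.124, 0.696, -0.124]
wrist_force: [1.4, -0.1, 1.2]
opening: 0.093
[ 0.605  0.436 -0.323  1.78   0.165  0.952 -0.139] [ 0.47747402 -0.21600612  0.21845634] [-0.924  0.119 -0.058 -0.194  0.062  0.083 -0.981] [285.68749911 170.72633621]
```

View pics/w1.png

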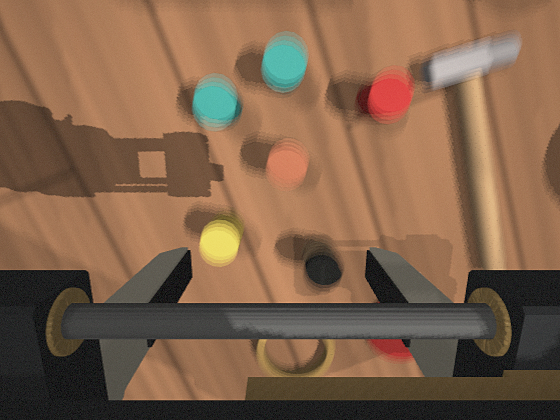

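The copper cap is at wrist px (288,163), and the arm was still moving when that was taken. I'll finish the move and measure.

```bash
python3 -m jog '[[[0,0,0,0,0.0,0.0,1],[0,0,0,0,0,0,1]]]'
python3 - <<'E'
from h import *
from plant import bot
s=bot.state();d=wristcam(bot.snapshot("wrist"),s);d["s"]=s;pickle.dump(d,open("pics/w2.pkl","wb"))
print(s["q"].round(3),s["tcp_pos"],s["dq"].round(3))
hsv=cv2.cvtColor(d["image"],cv2.COLOR_BGR2HSV);m=cv2.inRange(hsv,(2,110,150),(14,200,255))
u,v=proj(d,[.495,-.19,.06]);print(u,v,hsv[int(v),int(u)])
n,l,st,ce=cv2.connectedComponentsWithStats(m)
for i in range(1,n):
    if st[i,4]>150: print(st[i],ce[i])
t=d["image"].copy();t[m>0]=(0,255,0);cv2.imwrite("pics/w2m.png",np.hstack([d["image"][60:280,180:400],t[60:280,180:400]]))
l=l[int(v),int(u)]
E
```

```text
clock: 1.4
tcp_pos: [0.4757, -0.2191, 0.2183]
eef_rot: [0.695, 0.125, 0.696, -0.125]
wrist_force: [-1.0, 0.5, -0.9]
opening: 0.0929
[ 0.61   0.436 -0.321  1.78   0.166  0.952 -0.134] [ 0.47569038 -0.21909054  0.21825099] [ 0.022 -0.005  0.011 -0.    -0.003 -0.002 -0.001]
286.41970631758744 166.93442243232832 [  9 139 214]
[    0     0   198   139 18643] [96.91224588 64.51574317]
[  150     0   230   303 30079] [274.9928854  140.74350876]
[ 312    0  162   84 9750] [389.64246154  34.58246154]
[  472     0    88   270 13631] [528.1414423  122.96764727]
[  0  57  30  45 635] [ 8.64094488 84.04094488]
[ 480   81   41  189 1526] [500.33551769 199.2378768 ]
[  349    94   121   209 13963] [416.61082862 190.76817303]
[138 151  30  27 673] [152.27043091 163.91827637]
[  91  180  179  123 9395] [177.45513571 242.36242682]
[   0  191  128  112 6032] [ 65.19297082 233.43849469]
[290 339  28  26 471] [304.25265393 349.11464968]
[ 171  340   74   60 2655] [207.27984934 370.12015066]
[225 340  44  42 522] [246.03831418 358.10344828]
[265 340  30  29 558] [279.1344086  353.21505376]
[ 321  340  100   37 1766] [370.84428086 365.03907135]
[ 123  342   69   58 1992] [155.12650602 381.47991968]
```

View pics/w2m.png

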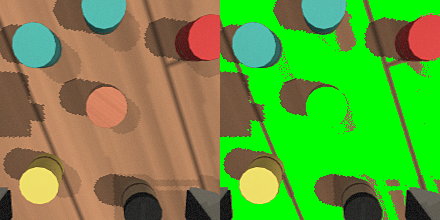

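The cap centre is at px (286,167), which agrees with (0.495,-0.190), so I'll descend and grip.

```bash
python3 -m jog '[[[0,0,0,0.05,0.034,0.008,1],[0,0,0,0.1,0.034,0.008,1],[0,0,0,0.14,0.034,0.008,1],[0,0,0,0.165,0.034,0.008,1],[0,0,0,0.188,0.034,0.008,1],[0,0,0,0.188,0.034,0.008,0.2],[0,0,0,0.188,0.034,0.008,0.2],[0,0,0,0.188,0.034,0.008,0.2]]]'; python3 -m jog '[[[0,0,0,0,0,0,0.2],[0,0,0,0,0,0,0.2]]]'
```

```text
clock: 2.45
tcp_pos: [0.4967, -0.1892, 0.0318]
eef_rot: [0.697, 0.124, 0.695, -0.125]
wrist_force: [0.2, -0.5, 0.7]
opening: 0.0673
clock: 2.7
tcp_pos: [0.4963, -0.1885, 0.0311]
eef_rot: [0.696, 0.124, 0.696, -0.124]
wrist_force: [-0.2, 0.1, -0.3]
opening: 0.0477
```

```bash
python3 -m jog '[[[0,0,0,0,0,0,0.2],[0,0,0,0,0,0,0.2],[0,0,0,0,0,0,0.2],[0,0,0,0,0,0,0.2]]]'
```

```text
clock: 3.2
tcp_pos: [0.4959, -0.1883, 0.0308]
eef_rot: [0.696, 0.124, 0.696, -0.124]
wrist_force: [-1.6, 0.5, 5.1]
opening: 0.0395
```

```bash
python3 -m jog '[[[0,0,0,-0.05,0,0,0.2],[0,0,0,-0.11,0,0,0.2],[0,0,0,-0.16,0.03,-0.01,0.2],[0,0,0,-0.16,0.09,-0.02,0.2],[0,0,0,-0.16,0.14,-0.03,0.2],[0,0,0,-0.16,0.168,-0.039,0.2],[0,0,0,-0.16,0.168,-0.039,0.2],[0,0,0,-0.16,0.168,-0.039,0.2]]]'
python3 - <<'E'
from h import *
from plant import bot
s=bot.state();d=wristcam(bot.snapshot("wrist"),s);d["s"]=s;pickle.dump(d,open("pics/w3.pkl","wb"));cv2.imwrite("pics/w3.png",d["image"])
print(s["q"].round(3),s["tcp_pos"],s["dq"].round(3),proj(d,[.548,.068,.043]))
E
```

```text
clock: 4.2
tcp_pos: [0.5172, -0.0188, 0.19]
eef_rot: [0.696, 0.124, 0.696, -0.125]
wrist_force: [-0.1, -1.5, -2.6]
opening: 0.0395
[ 0.226  0.462 -0.338  1.834  0.195  0.879 -0.559] [ 0.51720032 -0.0188033   0.19003995] [ 0.019 -0.002  0.014 -0.002 -0.004 -0.    -0.001] [276.63083139 102.77148323]
```

View pics/w3.png

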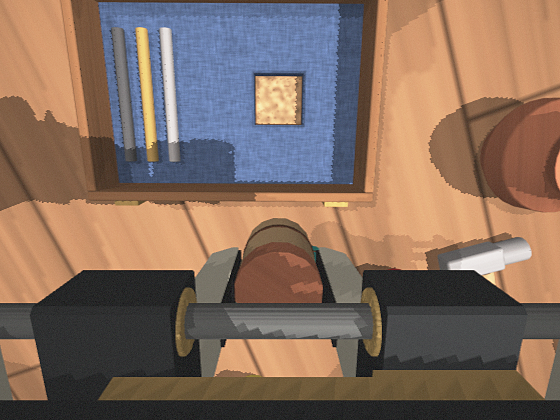

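The pocket mouth is at px x 253-304, y 73-126, and the front rim corners are about (88,200) and (373,206). Converting to world coordinates.

Run:
```python
from h import *
from scipy.optimize import brentq
d=pickle.load(open("pics/w3.pkl","rb"));im=d["image"];s=d["s"]
hsv=cv2.cvtColor(im,cv2.COLOR_BGR2HSV)
m=cv2.inRange(hsv,(100,60,60),(125,255,255))
sub=255-m[55:145,235:325];sub=cv2.morphologyEx(sub,cv2.MORPH_OPEN,np.ones((5,5)))
c=max(cv2.findContours(sub,0,1)[0],key=cv2.contourArea)[:,0]+[235,55]
print("bbox",c.min(0),c.max(0))
for row in(90,100,110): print(im[row,246:260].tolist() if row==100 else "")
for z in(.037,.043,.049):
    P=np.array([plane(d,*p,z)[:2] for p in c]);print(z,cv2.minAreaRect((P*1000).astype(np.float32)))
f=lambda z:np.linalg.norm(plane(d,88,200,z)-plane(d,373,206,z))-.24
z=brentq(f,.03,.15);a=plane(d,88,200,z);b=plane(d,373,206,z);v=b-a;print("rim z",z,a,b,"-y dir deg",np.degrees(np.arctan2(v[1],v[0])))
for z in(.077,.083,.089):
    a=plane(d,88,200,z);b=plane(d,373,206,z);v=b-a;u=v/np.linalg.norm(v);x=np.array([-u[1],u[0],0]);print(z,"pocket from rim",(a+b)/2+.085*x+.04*u)
```

```text
bbox [255  76] [302 124]

[[190, 140, 117], [188, 141, 116], [177, 132, 108], [178, 131, 111], [174, 132, 107], [177, 130, 108], [174, 131, 109], [174, 130, 107], [107, 73, 56], [64, 87, 118], [117, 162, 216], [131, 181, 229], [131, 182, 228], [149, 201, 240]]

0.037 ((550.0924072265625, 69.82814025878906), (41.20890808105469, 42.62318801879883), 69.6572494506836)
0.043 ((549.9386596679688, 69.40100860595703), (40.43324279785156, 41.82080841064453), 69.65718841552734)
0.049 ((549.7848510742188, 68.97390747070312), (39.657527923583984, 41.01858139038086), 69.65725708007812)
rim z 0.08127973370971683 [0.37149112 0.04781986 0.08127973] [ 0.59468916 -0.0403994   0.08127973] -y dir deg -21.566460225522306
0.077 pocket from rim [0.55061676 0.06737918 0.077     ]
0.083 pocket from rim [0.55190287 0.06832851 0.083     ]
0.089 pocket from rim [0.55318898 0.06927783 0.089     ]
```

Run:
```python
from h import *
d=pickle.load(open("pics/w3.pkl","rb"));s=d["s"];T=d["tool_from_camera"];print(T.round(3))
w,a,b,g=s["eef_rot"];R=Ro.from_quat([a,b,g,w]).as_matrix()
P=lambda p:proj(d,R@np.array(p)+s["tcp_pos"]).round(1)
for dy in(-.004,0,.004):
    print(dy,"top rim",P([-.029,dy+.02,0]),"cap line",P([-.015,dy+.02,0]),"bottom",P([.031,dy+.02,0]),"L/R",P([-.029,dy,-.02]),P([-.029,dy,.02]))
im=d["image"];cv2.imwrite("pics/hand.png",cv2.resize(im[205:310,225:335],None,fx=5,fy=5,interpolation=2))
```

```text
[[-0.    -0.253  0.968 -0.166]
 [-0.001 -0.968 -0.253  0.07 ]
 [ 1.    -0.001 -0.     0.   ]
 [ 0.     0.     0.     1.   ]]
-0.004 top rim [277.8 256.3] cap line [277.8 245.5] bottom [277.9 220. ] L/R [233.7 297.7] [322.  297.7]
0 top rim [277.8 247.7] cap line [277.8 237.5] bottom [277.9 213.6] L/R [233.4 289.7] [322.3 289.6]
0.004 top rim [277.8 239. ] cap line [277.8 229.5] bottom [277.9 207.2] L/R [233.1 281.5] [322.5 281.5]
```

View pics/hand.png

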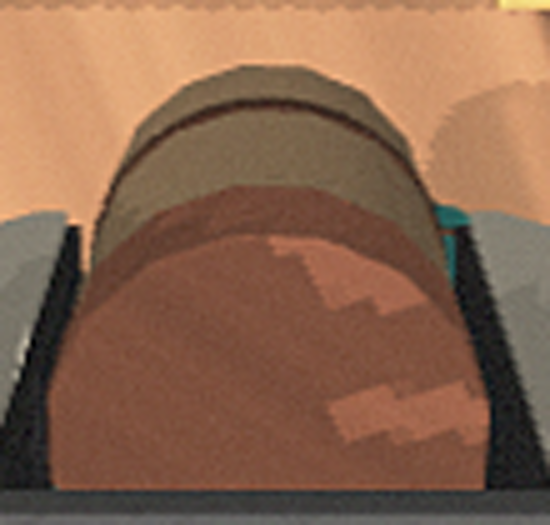

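Edges in the hand view (top rim y≈252, cap line ≈242, bottom ≈218) put the former about 2.2 mm toward tool -y, so I'll compensate. Moving over the pocket and partway down.

```bash
python3 -m jog '[[[0,0,0,0,0.05,0,0.2],[0,0,0,0,0.0965,0,0.2],[0,0,0,0.03,0.0965,0,0.2],[0,0,0,0.07,0.0965,0,0.2],[0,0,0,0.1,0.0965,0,0.2],[0,0,0,0.108,0.0965,0,0.2],[0,0,0,0.108,0.0965,0,0.2],[0,0,0,0.108,0.0965,0,0.2]]]'
python3 - <<'E'
from h import *
from plant import bot
s=bot.state();print(s["tcp_pos"],s["wrist_force"]);print(totool(s,np.array([.5508,.0715,.059])-s["tcp_pos"]))
E
```

```text
clock: 5.25
tcp_pos: [0.5521, 0.0731, 0.084]
eef_rot: [0.697, 0.125, 0.695, -0.124]
wrist_force: [-0.9, -0.2, -1.3]
opening: 0.0394
[0.55213516 0.07311811 0.08402503] [-0.87625875 -0.17168838 -1.30869801]
[ 0.02502016 -0.00201818 -0.000756  ]
```

```bash
python3 -m jog '[[[0,0,0,0,-0.002,-0.0007,0.2],[0,0,0,0.005,-0.002,-0.0007,0.2],[0,0,0,0.009,-0.002,-0.0007,0.2],[0,0,0,0.009,-0.002,-0.0007,0.2]]]';python3 -m jog '[[[0,0,0,0.002,0,0,0.2],[0,0,0,0.004,0,0,0.2],[0,0,0,0.004,0,0,0.2]]]'
```

```text
clock: 5.75
tcp_pos: [0.5492, 0.0716, 0.0732]
eef_rot: [0.696, 0.124, 0.696, -0.124]
wrist_force: [0.0, -0.3, -1.4]
opening: 0.0392
clock: 6.12
tcp_pos: [0.5494, 0.0716, 0.0695]
eef_rot: [0.696, 0.124, 0.696, -0.124]
wrist_force: [-0.6, 0.6, -1.9]
opening: 0.0395
```

```bash
python3 -m jog '[[[0,0,0,0.0015,0,0.001,0.2],[0,0,0,0.003,0,0.001,0.2],[0,0,0,0.003,0,0.001,0.2]]]';python3 -m jog '[[[0,0,0,0.001,0,0,0.2],[0,0,0,0.003,0,0,0.2],[0,0,0,0.003,0,0,0.2]]]'
```

```text
clock: 6.5
tcp_pos: [0.5504, 0.0712, 0.0665]
eef_rot: [0.696, 0.124, 0.696, -0.124]
wrist_force: [0.4, 0.7, -2.7]
opening: 0.0391
clock: 6.88
tcp_pos: [0.5503, 0.0712, 0.0635]
eef_rot: [0.696, 0.124, 0.696, -0.124]
wrist_force: [-0.2, 0.1, -2.4]
opening: 0.0395
```

```bash
python3 -m jog '[[[0,0,0,0.0015,0,0,0.2],[0,0,0,0.003,0,0,0.2],[0,0,0,0.003,0,0,0.2]]]';python3 -m jog '[[[0,0,0,0.001,0,0,0.2],[0,0,0,0.002,0,0,0.2],[0,0,0,0.002,0,0,0.2]]]'
```

```text
clock: 7.25
tcp_pos: [0.5504, 0.0712, 0.0605]
eef_rot: [0.696, 0.124, 0.696, -0.124]
wrist_force: [-0.3, 0.5, -2.0]
opening: 0.0395
clock: 7.62
tcp_pos: [0.5506, 0.0713, 0.0592]
eef_rot: [0.696, 0.124, 0.696, -0.124]
wrist_force: [-1.0, -0.5, 3.1]
opening: 0.0398
```

Contact is at the expected floor depth with about 5 N change. Releasing and lifting away.

```bash
python3 -m jog '[[[0,0,0,0,0,0,0.7],[0,0,0,0,0,0,0.7],[0,0,0,0,0,0,0.7],[0,0,0,-0.02,0,0,0.7],[0,0,0,-0.07,-0.0,0,0.7],[0,0,0,-0.13,-0.02,0,0.7],[0,0,0,-0.17,-0.07,0,0.3],[0,0,0,-0.19,-0.1,0,0.3]]]'; python3 -m jog '[[[0,0,0,0,0,0,0],[0,0,0,0,0,0,0]]]'
python3 - <<'E'
from h import *
from plant import bot
s=bot.state();d=wristcam(bot.snapshot("wrist"),s);d["s"]=s;pickle.dump(d,open("pics/w4.pkl","wb"))
e=bot.snapshot("top");pickle.dump(e,open("pics/top1.pkl","wb"))
f=bot.snapshot("scene");pickle.dump(f,open("pics/scene1.pkl","wb"))
cv2.imwrite("pics/v4.png",np.hstack([cv2.resize(d["image"],(420,315)),cv2.resize(f["image"][100:240,230:390],(360,315),interpolation=2)]))
print(s["tcp_pos"],s["q"].round(2),s["opening"])
E
```

```text
clock: 8.62
tcp_pos: [0.5162, -0.0246, 0.251]
eef_rot: [0.697, 0.125, 0.695, -0.125]
wrist_force: [0.4, -0.1, 0.2]
opening: 0.0497
clock: 8.88
tcp_pos: [0.5157, -0.0215, 0.2481]
eef_rot: [0.696, 0.124, 0.697, -0.123]
wrist_force: [0.2, 0.7, -0.5]
opening: 0.0299
[ 0.51570063 -0.02148032  0.24812205] [ 0.26  0.4  -0.37  1.76  0.16  1.02 -0.52] 0.02986969742589129
```

View pics/v4.png

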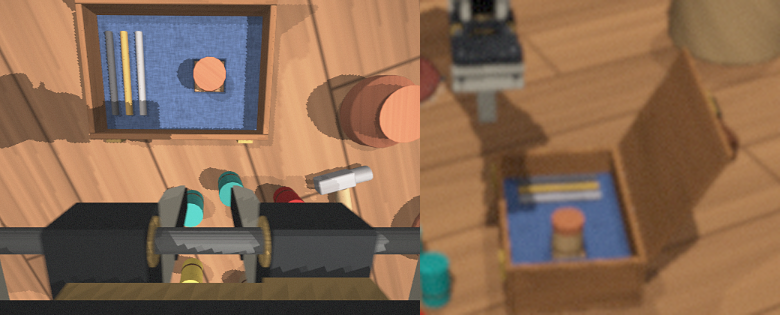

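The former stands in the pocket (wrist view (210,73); scene view upright). Next I'll shut the fingers and go high over the lid to behind it.

```bash
python3 -m jog '[[[0,0,0,-0.05,0.02,-0.01,0],[0,0,0,-0.06,0.07,-0.025,0],[0,0,0,-0.06,0.12,-0.045,0],[0,0,0,-0.06,0.175,-0.062,0],[0,0,0,-0.06,0.23,-0.08,0],[0,0,0,-0.06,0.28,-0.095,0],[0,0,0,-0.06,0.305,-0.105,0],[0,0,0,-0.06,0.305,-0.105,0]]]'
python3 - <<'E'
from h import *
from plant import bot
s=bot.state();print(s["q"].round(2),s["tcp_pos"],s["wrist_force"]);print(totool(s,np.array([.5226,.2982,.2])-s["tcp_pos"]))
f=bot.snapshot("scene")
y=np.array([-.938,.347,0]);x=np.array([.347,.938,0]);c=np.array([.5125,.0833,.006])
g=f["image"].copy()
for th,col in((2.05,(0,0,255)),(1.95,(0,255,0))):
  L=[c+.085*x+[0,0,.075]+yy*y+r*(-np.cos(th)*x+np.array([0,0,np.sin(th)])) for yy,r in((-.12,0),(-.12,.17),(.12,.17),(.12,0))]
  cv2.polylines(g,[np.array([proj(f,p) for p in L]).round().astype(np.int32)],True,col,1)
cv2.imwrite("pics/v5.png",np.hstack([cv2.resize(i[60:240,240:420],(400,400),interpolation=2) for i in(f["image"],g)]))
E
```

```text
clock: 10.02
tcp_pos: [0.5209, 0.3036, 0.3074]
eef_rot: [0.695, 0.122, 0.698, -0.122]
wrist_force: [0.7, 0.0, 0.2]
opening: 0.0006
[-0.3   0.5  -0.43  1.42  0.21  1.27 -1.1 ] [0.52090978 0.30361443 0.3073665 ] [0.70594468 0.04418903 0.24852638]
[ 0.10735588 -0.00451183  0.00375469]
```

View pics/v5.png

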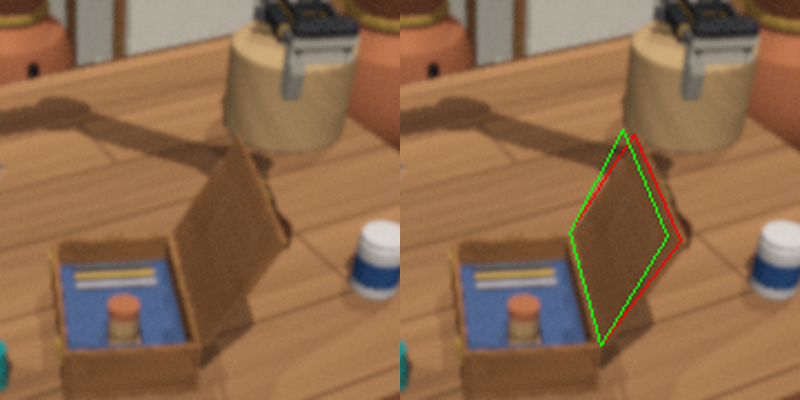

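```bash
python3 -m jog '[[[0,0,0,0.05,0,0.002,0],[0,0,0,0.1,0,0.002,0],[0,0,0,0.107,-0.006,0.002,0],[0,0,0,0.107,-0.014,0.002,0],[0,0,0,0.107,-0.022,0.002,0],[0,0,0,0.107,-0.03,0.002,0],[0,0,0,0.107,-0.038,0.002,0],[0,0,0,0.107,-0.046,0.002,0]]]'; python3 -m jog '[[[0,0,0,0,-0.007,0,0],[0,0,0,0,-0.014,0,0],[0,0,0,0,-0.021,0,0],[0,0,0,0,-0.028,0,0],[0,0,0,0,-0.034,0,0],[0,0,0,0,-0.04,0,0]]]'
python3 - <<'E'
from plant import bot
import numpy as np
s=bot.state();p=s["tcp_pos"]-np.array([.5125,.0833,0]);print("case x",p@[.347,.938,0],"y",p@[-.938,.347,0],s["wrist_force"])
E
```

```text
clock: 11.08
tcp_pos: [0.5091, 0.2567, 0.2028]
eef_rot: [0.697, 0.125, 0.695, -0.123]
wrist_force: [1.0, 2.3, 2.3]
opening: 0.0004
clock: 11.82
tcp_pos: [0.4947, 0.2179, 0.2015]
eef_rot: [0.696, 0.124, 0.696, -0.124]
wrist_force: [0.6, 1.1, 1.7]
opening: 0.0002
case x 0.12003567262346714 y 0.06343986839957816 [0.63321247 1.11672805 1.65993804]
```

```bash
python3 -m jog '[[[0,0,0,0,-0.006,0,0],[0,0,0,0,-0.012,0,0],[0,0,0,0,-0.018,0,0],[0,0,0,0,-0.023,0,0],[0,0,0,0,-0.027,0,0],[0,0,0,0,-0.031,0,0],[0,0,0,0,-0.031,0,0]]]'
python3 - <<'E'
from h import *
from plant import bot
s=bot.state();p=s["tcp_pos"]-np.array([.5125,.0833,0]);print("case x",p@[.347,.938,0],"y",p@[-.938,.347,0],s["wrist_force"])
f=bot.snapshot("scene")
y=np.array([-.938,.347,0]);x=np.array([.347,.938,0]);c=np.array([.5125,.0833,.006])
g=f["image"].copy()
for th,col in((1.57,(0,0,255)),(1.4,(0,255,0))):
  L=[c+.085*x+[0,0,.075]+yy*y+r*(-np.cos(th)*x+np.array([0,0,np.sin(th)])) for yy,r in((-.12,0),(-.12,.17),(.12,.17),(.12,0))]
  cv2.polylines(g,[np.array([proj(f,p) for p in L]).round().astype(np.int32)],True,col,1)
cv2.imwrite("pics/v6.png",np.hstack([cv2.resize(i[60:240,240:420],(400,400),interpolation=2) for i in(f["image"],g)]))
E
```

```text
clock: 12.7
tcp_pos: [0.484, 0.1885, 0.2014]
eef_rot: [0.696, 0.124, 0.696, -0.125]
wrist_force: [-0.0, 0.6, 0.0]
opening: 0.0008
case x 0.08880078071984963 y 0.0632714994792563 [-0.02732305  0.59334763  0.01462823]
```

View pics/v6.png

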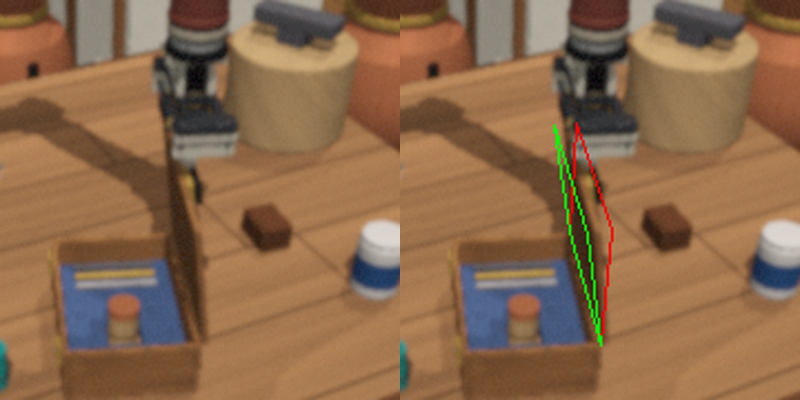

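The overlay puts the lid at about 1.48, past upright. I'll back off and rise.

```bash
python3 -m jog '[[[0,0,0,0,0.02,0,0],[0,0,0,-0.03,0.04,0,0],[0,0,0,-0.08,0.05,0,0],[0,0,0,-0.12,0.05,0,0],[0,0,0,-0.12,0.05,0,0],[0,0,0,-0.12,0.05,0,0],[0,0,0,-0.12,0.05,0,0],[0,0,0,-0.12,0.05,0,0]]]'
python3 - <<'E'
from h import *
from plant import bot
s=bot.state();print(s["q"].round(2));print(totool(s,np.array([.4899,.0223,.32])-s["tcp_pos"]))
f=bot.snapshot("scene");cv2.imwrite("pics/v7.png",cv2.resize(f["image"][60:240,240:420],(400,400),interpolation=2))
E
```

```text
clock: 13.75
tcp_pos: [0.5012, 0.2361, 0.3206]
eef_rot: [0.695, 0.124, 0.697, -0.125]
wrist_force: [-0.0, -0.0, -0.8]
opening: 0.0008
[-0.18  0.41 -0.45  1.53  0.18  1.25 -1.01]
[ 0.00076901 -0.20453439  0.06331808]
```

View pics/v7.png

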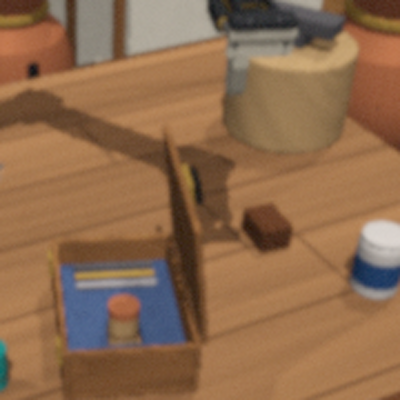

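Lid still near 1.48 a second later, with the pad at (195,180). I'll wait and compare frames numerically.

```bash
cat > lid.py <<'E'
from h import *
from plant import bot
f=bot.snapshot("scene");im=f["image"];hsv=cv2.cvtColor(im,cv2.COLOR_BGR2HSV)
roi=(slice(100,245),slice(250,375))
print("blue",cv2.countNonZero(cv2.inRange(hsv[roi],(100,80,50),(125,255,255))))
try:
    p=np.load("pics/prev.npy");print("diff",cv2.countNonZero((cv2.absdiff(p,im)[roi].max(2)>40).astype(np.uint8)))
except Exception: pass
np.save("pics/prev.npy",im)
E
python3 lid.py; python3 -m jog '[[[0,0,0,0,0,0,0],[0,0,0,0,0,0,0],[0,0,0,0,0,0,0],[0,0,0,0,0,0,0],[0,0,0,0,0,0,0],[0,0,0,0,0,0,0],[0,0,0,0,0,0,0],[0,0,0,0,0,0,0]]]'|head -1;python3 lid.py
```

```text
blue 979
clock: 14.85
blue 982
diff 0
```

Friction is holding it, so I'll go back and push a little further.

```bash
python3 -m jog '[[[0,0,0,0.05,0,0,0],[0,0,0,0.1,0,0,0],[0,0,0,0.12,-0.02,0,0],[0,0,0,0.12,-0.04,0,0],[0,0,0,0.12,-0.05,0,0],[0,0,0,0.12,-0.054,0,0],[0,0,0,0.12,-0.058,0,0],[0,0,0,0.12,-0.058,0,0]]]'; python3 lid.py;  python3 -m jog '[[[0,0,0,0,-0.002,0,0],[0,0,0,0,-0.004,0,0],[0,0,0,0,-0.004,0,0],[0,0,0,0,-0.004,0,0]]]'; python3 lid.py
```

```text
clock: 15.9
tcp_pos: [0.4817, 0.1821, 0.2022]
eef_rot: [0.696, 0.124, 0.696, -0.124]
wrist_force: [-0.2, -0.5, -0.8]
opening: 0.0003
blue 970
diff 2931
clock: 16.45
tcp_pos: [0.4801, 0.1782, 0.2016]
eef_rot: [0.696, 0.124, 0.696, -0.124]
wrist_force: [1.2, -1.2, 0.0]
opening: 0.0007
blue 956
diff 432
```

```bash
python3 -m jog '[[[0,0,0,0,0.01,0,0],[0,0,0,0,0.02,0,0],[0,0,0,0,0.02,0,0]]]'|head -1; python3 lid.py;  python3 -m jog '[[[0,0,0,0,0.02,0,0],[0,0,0,0,0.02,0,0],[0,0,0,0,0.02,0,0],[0,0,0,0,0.02,0,0]]]' |head -1; python3 lid.py
```

```text
clock: 16.88
blue 955
diff 1223
clock: 17.42
blue 878
diff 1346
```

```bash
python3 -m jog '[[[0,0,0,-0.04,0.01,0,0],[0,0,0,-0.09,0.01,0,0],[0,0,0,-0.12,0.01,0,0],[0,0,0,-0.12,0.01,0,0],[0,0,0,-0.12,0.01,0,0]]]'|head -1; python3 lid.py;  python3 -m jog '[[[0,0,0,0,0,0,0],[0,0,0,0,0,0,0],[0,0,0,0,0,0,0],[0,0,0,0,0,0,0],[0,0,0,0,0,0,0],[0,0,0,0,0,0,0],[0,0,0,0,0,0,0],[0,0,0,0,0,0,0]]]' ; python3 lid.py
```

```text
clock: 18.1
blue 426
diff 3966
clock: 19.15
tcp_pos: [0.4974, 0.2251, 0.3217]
eef_rot: [0.696, 0.124, 0.696, -0.124]
wrist_force: [-0.4, 0.3, 0.0]
opening: 0.0006
blue 0
diff 1219
```

It is falling and covers the blue now. Moving over to a spot in front of the pad for a wrist look.

```bash
python3 -m jog '[[[0,0,0,0,-0.05,0.01,0],[0,0,0,0,-0.1,0.022,0],[0,0,0,0,-0.15,0.034,0],[0,0,0,0,-0.2,0.045,0],[0,0,0,0.02,-0.25,0.056,0],[0,0,0,0.05,-0.283,0.063,0],[0,0,0,0.06,-0.283,0.063,0],[0,0,0,0.06,-0.283,0.063,0]]]';  python3 -m jog '[[[0,0,0,0,0,0,0],[0,0,0,0,0,0,0]]]'|head -1
python3 - <<'E'
from h import *
from plant import bot
s=bot.state();d=wristcam(bot.snapshot("wrist"),s);d["s"]=s;pickle.dump(d,open("pics/w8.pkl","wb"))
f=bot.snapshot("scene");pickle.dump(f,open("pics/s8.pkl","wb"))
print(s["tcp_pos"],proj(d,[.4899,.0223,.115]))
hsv=cv2.cvtColor(d["image"],cv2.COLOR_BGR2HSV);m=cv2.inRange(hsv,(0,0,0),(179,255,60));m[255:]=0
n,l,st,ce=cv2.connectedComponentsWithStats(m)
for i in range(1,n):
    if st[i,4]>200: print(st[i],ce[i])
cv2.imwrite("pics/v8.png",np.hstack([cv2.resize(d["image"],(420,315)),cv2.resize(f["image"][100:240,230:390],(360,315),interpolation=2)]))
E
```

```text
clock: 20.2
tcp_pos: [0.4587, -0.061, 0.2615]
eef_rot: [0.696, 0.124, 0.697, -0.123]
wrist_force: [0.2, 0.3, 1.3]
opening: 0.0004
clock: 20.45
[ 0.45948225 -0.06101724  0.26253396] [277.54708171 107.24038162]
[ 253   84   49   36 1698] [276.69964664 101.75795053]
```

View pics/v8.png

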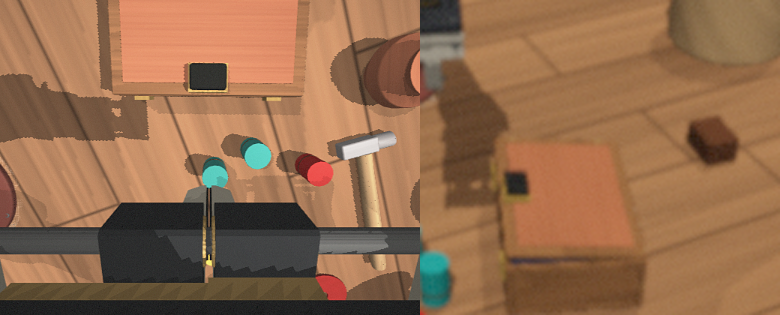

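The lid rests slightly proud on the former, and the pad is at wrist px (277,102). Computing how far to go.

Run:
```python
from h import *
from plant import bot
d=pickle.load(open("pics/w8.pkl","rb"));s=bot.state()
for z in(.105,.115,.125):
    p=plane(d,276.7,101.8,z);a,b=plane(d,253,101.8,z),plane(d,302,101.8,z);print(z,p,"w",np.linalg.norm(a-b),"tool",totool(s,p-s["tcp_pos"]))
f=pickle.load(open("pics/s8.pkl","rb"));hsv=cv2.cvtColor(f["image"],cv2.COLOR_BGR2HSV)
m=cv2.inRange(hsv,(0,0,0),(179,255,70));sub=m[165:200,260:290];mm=cv2.moments(sub,True);u,v=260+mm["m10"]/mm["m00"],165+mm["m01"]/mm["m00"];print(u,v,mm["m00"],"tri",tri(ray(f,u,v),ray(d,276.7,101.8)))
```

```text
0.105 [0.49101766 0.02760477 0.105     ] w 0.045089430161292535 tool [ 0.15727655  0.09458968 -0.0009517 ]
0.115 [0.4907829 0.0268993 0.115    ] w 0.043695254181242954 tool [ 0.14727623  0.09385126 -0.00091756]
0.125 [0.49054814 0.02619383 0.125     ] w 0.04230107820119337 tool [ 0.13727591  0.09311285 -0.00088342]
272.3521126760563 181.07042253521126 71.0 tri [0.49079602 0.02692703 0.11564321]
```

```bash
python3 -m jog '[[[0,0,0,0,0.05,0,0],[0,0,0,0.01,0.094,-0.001,0],[0,0,0,0.06,0.094,-0.001,0],[0,0,0,0.1,0.094,-0.001,0],[0,0,0,0.12,0.094,-0.001,0],[0,0,0,0.126,0.094,-0.001,0],[0,0,0,0.126,0.094,-0.001,0]]]'; python3 -m jog '[[[0,0,0,0.002,0,0,0],[0,0,0,0.004,0,0,0],[0,0,0,0.006,0,0,0],[0,0,0,0.008,0,0,0],[0,0,0,0.01,0,0,0],[0,0,0,0.01,0,0,0]]]'
```

```text
clock: 21.42
tcp_pos: [0.4907, 0.0266, 0.1361]
eef_rot: [0.696, 0.124, 0.696, -0.124]
wrist_force: [-0.6, 0.4, 0.7]
opening: 0.0006
clock: 22.18
tcp_pos: [0.4901, 0.0263, 0.1255]
eef_rot: [0.696, 0.124, 0.696, -0.124]
wrist_force: [-0.5, 0.3, 1.3]
opening: 0.0003
```

```bash
for i in 1 2; do python3 -m jog '[[[0,0,0,0.001,0,0,0],[0,0,0,0.002,0,0,0],[0,0,0,0.003,0,0,0],[0,0,0,0.003,0,0,0]]]'; done
```

```text
clock: 22.68
tcp_pos: [0.4902, 0.0263, 0.1226]
eef_rot: [0.696, 0.124, 0.696, -0.124]
wrist_force: [-0.5, 0.5, -0.3]
opening: 0.0005
clock: 23.18
tcp_pos: [0.4902, 0.0259, 0.1202]
eef_rot: [0.696, 0.124, 0.696, -0.124]
wrist_force: [-1.5, -0.8, 4.6]
opening: 0.0005
```

```bash
for i in 1 2; do python3 -m jog '[[[0,0,0,0.0005,0,0,0],[0,0,0,0.001,0,0,0],[0,0,0,0.001,0,0,0]]]'|sed -n '1,2p;4p'; done
```

```text
clock: 23.55
tcp_pos: [0.4901, 0.0257, 0.1192]
wrist_force: [-1.5, -1.1, 5.3]
clock: 23.92
tcp_pos: [0.49, 0.0255, 0.1182]
wrist_force: [-1.4, -1.5, 6.0]
```

```bash
for i in 1 2; do python3 -m jog '[[[0,0,0,0.0005,0,0,0],[0,0,0,0.001,0,0,0],[0,0,0,0.0015,0,0,0],[0,0,0,0.0015,0,0,0]]]'|sed -n '1,2p;4p'; done
```

```text
clock: 24.42
tcp_pos: [0.4899, 0.0252, 0.1167]
wrist_force: [-2.2, -1.4, 5.6]
clock: 24.92
tcp_pos: [0.4898, 0.0249, 0.1151]
wrist_force: [-1.7, -2.2, 5.8]
```

```bash
for i in 1; do python3 -m jog '[[[0,0,0,0.0005,0,0,0],[0,0,0,0.001,0,0,0],[0,0,0,0.0015,0,0,0],[0,0,0,0.0015,0,0,0]]]'|sed -n '1,2p;4p'; done
```

```text
clock: 25.42
tcp_pos: [0.4897, 0.0246, 0.1136]
wrist_force: [-1.4, -2.3, 6.2]
```

Constant ~6 N while it moves. I'll keep going in small steps.

```bash
for i in 1 2; do python3 -m jog '[[[0,0,0,0.0005,0,0,0],[0,0,0,0.001,0,0,0],[0,0,0,0.001,0,0,0]]]'|sed -n '1,2p;4p'; done
```

```text
clock: 25.8
tcp_pos: [0.4896, 0.0245, 0.1126]
wrist_force: [-1.5, -2.9, 5.4]
clock: 26.18
tcp_pos: [0.4895, 0.0243, 0.1115]
wrist_force: [-2.3, -2.9, 6.2]
```

```bash
for i in 1; do python3 -m jog '[[[0,0,0,0.0005,0,0,0],[0,0,0,0.001,0,0,0],[0,0,0,0.001,0,0,0]]]'|sed -n '1,2p;4p'; done
```

```text
clock: 26.55
tcp_pos: [0.4895, 0.0241, 0.1105]
wrist_force: [-2.4, -3.3, 5.9]
```

```bash
for i in 1 2 ; do python3 -m jog '[[[0,0,0,0.0003,0,0,0],[0,0,0,0.0006,0,0,0],[0,0,0,0.0006,0,0,0]]]'|sed -n '1,2p;4p'; done
```

```text
clock: 26.92
tcp_pos: [0.4894, 0.024, 0.1099]
wrist_force: [-2.0, -3.8, 5.7]
clock: 27.3
tcp_pos: [0.4894, 0.0239, 0.1093]
wrist_force: [-2.2, -4.3, 6.7]
```

```bash
for i in 1 ; do python3 -m jog '[[[0,0,0,0.0003,0,0,0],[0,0,0,0.0006,0,0,0],[0,0,0,0.0006,0,0,0]]]'|sed -n '1,2p;4p'; done
```

```text
clock: 27.68
tcp_pos: [0.4894, 0.0238, 0.1087]
wrist_force: [-2.4, -3.6, 6.5]
```

```bash
for i in 1 2 ; do python3 -m jog '[[[0,0,0,0.0003,0,0,0],[0,0,0,0.0006,0,0,0],[0,0,0,0.0006,0,0,0]]]'|sed -n '1,2p;4p'; done
```

```text
clock: 28.05
tcp_pos: [0.4893, 0.0238, 0.1081]
wrist_force: [-2.7, -4.0, 7.3]
clock: 28.42
tcp_pos: [0.4893, 0.0237, 0.1076]
wrist_force: [-2.7, -3.2, 7.2]
```

```bash
for i in 1 ; do python3 -m jog '[[[0,0,0,0.0003,0,0,0],[0,0,0,0.0006,0,0,0],[0,0,0,0.0006,0,0,0]]]'|sed -n '1,2p;4p'; done
```

```text
clock: 28.8
tcp_pos: [0.4893, 0.0237, 0.1073]
wrist_force: [-3.4, -4.3, 9.8]
```

```bash
python3 -m jog '[[[0,0,0,0.0003,0,0,0],[0,0,0,0.0003,0,0,0]]]'|sed -n '1,2p;4p'
```

```text
clock: 29.05
tcp_pos: [0.4893, 0.0236, 0.1072]
wrist_force: [-2.9, -4.1, 9.9]
```

```bash
python3 -m jog '[[[0,0,0,0.0002,0,0,0],[0,0,0,0.0002,0,0,0],[0,0,0,0.0002,0,0,0]]]'|sed -n '1,2p;4p'
```

```text
clock: 29.42
tcp_pos: [0.4893, 0.0237, 0.1071]
wrist_force: [-3.1, -4.0, 11.6]
```

```bash
python3 -m jog '[[[0,0,0,0.0002,0,0,0],[0,0,0,0.0002,0,0,0],[0,0,0,0.0002,0,0,0]]]'|sed -n '1,2p;4p'; python3 -m jog '[[[0,0,0,0,0,0,0],[0,0,0,0,0,0,0],[0,0,0,0,0,0,0],[0,0,0,0,0,0,0],[0,0,0,0,0,0,0],[0,0,0,0,0,0,0],[0,0,0,0,0,0,0],[0,0,0,0,0,0,0]]]'|sed -n '1,2p;4p'
```

```text
clock: 29.8
tcp_pos: [0.4893, 0.0237, 0.107]
wrist_force: [-4.1, -4.7, 12.5]
clock: 30.8
tcp_pos: [0.4893, 0.0237, 0.107]
wrist_force: [-4.7, -4.3, 11.6]
```

Held 1 s at about 12 N with no further motion, which looks like the stop. Retreating to the earlier viewpoint to check the pad height.

```bash
python3 -m jog '[[[0,0,0,-0.004,0,0,0],[0,0,0,-0.03,0,0,0],[0,0,0,-0.08,-0.01,0,0],[0,0,0,-0.13,-0.05,0.001,0],[0,0,0,-0.155,-0.091,0.001,0],[0,0,0,-0.155,-0.091,0.001,0],[0,0,0,-0.155,-0.091,0.001,0]]]'
python3 - <<'E'
from h import *
from plant import bot
s=bot.state();d=wristcam(bot.snapshot("wrist"),s);f=bot.snapshot("scene")
pickle.dump(f,open("pics/s9.pkl","wb"))
o=pickle.load(open("pics/w8.pkl","rb"));of=pickle.load(open("pics/s8.pkl","rb"))
x=np.array([.347,.938,0]);y=np.array([-.938,.347,0])
def pad(d,f):
    hsv=cv2.cvtColor(d["image"],cv2.COLOR_BGR2HSV);m=cv2.inRange(hsv,(0,0,0),(179,255,60));m[150:]=0
    n,l,st,ce=cv2.connectedComponentsWithStats(m);i=1+st[1:,4].argmax()
    m=cv2.inRange(cv2.cvtColor(f["image"],cv2.COLOR_BGR2HSV),(0,0,0),(179,255,70))[165:205,260:290]
    mm=cv2.moments(m,True);p=(260+mm["m10"]/mm["m00"],165+mm["m01"]/mm["m00"])
    return st[i],ce[i],p,mm["m00"],tri(ray(f,*p),ray(d,*ce[i]))
print(pad(o,of));print(pad(d,f))
# blue slit left under lid, seen by scene camera
for g in(of,f):
    hsv=cv2.cvtColor(g["image"],cv2.COLOR_BGR2HSV)[100:245,250:375];m=cv2.inRange(hsv,(100,60,30),(130,255,255));print("blue",cv2.countNonZero(m), "dark",cv2.countNonZero(cv2.inRange(hsv[100:125],(0,0,0),(179,255,75))))
# top-of-lid copper corner shift
a=[cv2.cvtColor(g["image"],cv2.COLOR_BGR2HSV)[100:245,250:375] for g in(of,f)]
for h in a:
    m=cv2.inRange(h,(3,90,165),(14,170,255));c=max(cv2.findContours(m,0,2)[0],key=cv2.contourArea);print(cv2.boundingRect(c),cv2.contourArea(c))
E
```

```text
clock: 31.68
tcp_pos: [0.4596, -0.0585, 0.2604]
eef_rot: [0.696, 0.124, 0.696, -0.124]
wrist_force: [0.6, 1.1, 0.3]
opening: 0.0005
(array([ 253,   84,   49,   36, 1698], dtype=int32), array([276.69964664, 101.75795053]), (272.3521126760563, 181.07042253521126), 71.0, array([0.49080157, 0.02694387, 0.11564382]))
(array([ 255,   92,   47,   34, 1529], dtype=int32), array([277.73904513, 107.96206671]), (271.5138888888889, 185.09722222222223), 72.0, array([0.48983513, 0.0247818 , 0.10131239]))
blue 0 dark 9
blue 0 dark 0
(18, 62, 58, 48) 2063.5
(18, 64, 57, 50) 2105.0
```

```bash
python3 -m jog '[[[0,0,0,-0.02,0,0,0],[0,0,0,-0.02,0,0,0],[0,0,0,-0.02,0,0,0],[0,0,0,-0.02,0,0,0]]]'|head -1; python3 -c "
from plant import bot
print(bot.state()['wrist_force']);print(bot.close_job())"
```

```text
clock: 32.28
[-0.004514   -0.17536625 -0.10843424]
the job is handed in; nothing more can be done
None
```

The copper-capped former is in the pocket, the lid is pressed shut on it, and the job was handed in at 32.3 s. All 12 picture views were used before the press, so the shut lid was checked only by numbers.

- **Former:** it touched the pocket floor at about 5 N and was then released. The pictures afterwards showed it standing upright in the pocket.
- **Lid:** the first push, to about 1.48 rad, was not enough because hinge friction held the lid there. A second push, to about 1.37 rad, sent it falling by itself, and it came to rest slightly proud on the former.
- **Press:** the pad went down at about 6–7 N vertical, then stiffened sharply at the stop. It was held for 1 s at about 12 N vertical with no further movement. The largest total force I read was about 14 N, including about 6 N sideways, but readings came only at the end of each move.

**Last checks:**
- The fingers measured about 12 mm of pad travel and the cameras about 14 mm; calibration error could explain the difference.
- No dark slit was left under the lid in the scene image.
- The wrist force was about 0 N with the arm clear.
- I did not compare the other objects with their starting positions; the moves were planned clear of them.

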